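# Mix a swab tube on the touch mixer

## Task

Take the red-capped swab tube out of the rack, stand it upright in the black rubber cup of the touch mixer and, still gripping it, press the cup gently about 5 mm down, half of its 10 mm stroke (lighter and the mixer cuts out, on its stop it stalls; never ram it). Keep it pressed like that for at least three seconds and finish while still holding it down, without letting go. Leave the other two tubes in the rack, the sanitizer bottle and the note pad where they are.

Things in the scene. Friction and masses are not known exactly. Their poses are not given: they have to be found in the camera images.
- tube_red: swab tube with the RED cap, standing cap up in the rack: straight 16 mm round tube, 108 mm tall overall, with a flat foot chamfered to 11 mm over its lowest 5 mm and a ribbed screw cap 19 mm across on its top 18 mm; about 30 g. Origin: centre of the underside of the foot; z runs up the tube. Stands 4 mm above the table, its cap is free all round
- tube_white: swab tube with the WHITE cap, same make and size, standing in another place of the rack. Origin: centre of the underside of its foot. Leave it alone
- tube_blue: swab tube with the BLUE cap, same make and size, standing in another place of the rack. Origin: centre of the underside of its foot. Leave it alone
- rack: green tube rack, fixed to the table, 60 (its x) by 222 (its y) by 62 mm high, open between a base plate and a 6 mm top plate; five 19 mm holes in one row along its y, 40 mm apart (middle one at its origin). Tubes stand in the middle and the two end holes, 80 mm apart, which is which varies; the tubes stick out 50 mm above the top plate. Origin: centre of the underside. It never moves
- mixer: touch mixer, a white box on a grey foot, 150 (its x) by 120 (its y) by 110 mm high, blue panel with dial towards its -x; fixed to the table. Black rubber cup on top. Origin: centre of the underside
- cup_seat (a point): centre of the inside floor of the rubber cup, where the tube's foot is to stand; 138 mm above the table with the cup up, and it sinks with the cup. The cup is a round funnel, 36 mm wide inside at its rim and narrowing to 23 mm at the floor; the rim is 18 mm above the floor, 44 mm across outside
- mixer_cup (a joint): how far the cup is pressed down, m: 0 = up, 0.010 = on its stop. A spring pushes it up: it starts to yield at a push of about 2 N and then takes 0.6 N more per mm (about 5 N at half stroke, 7.5 N at the stop). The tube's own weight does not move it
- sanitizer: loose white pump bottle with a blue label, 70 mm across, 186 mm tall, the spout reaching 45 mm out. Origin: centre of the underside. Leave it alone
- note_pad: loose orange and yellow block of sticky notes, 76 by 76 by 23 mm, lying on the table. Origin: centre of the underside. Leave it alone

How it is judged:
By the outcome, as a careful person would: the job done as asked, in the order asked, and still so for the second after the job is handed in, while the arm keeps its last pose, push and grip.
It also fails if it takes over 45 s, if anything falls off the work surface, if the arm or the gripper's body presses on something with over 40 N, if the wrist force passes 120 N, or if a joint passes its speed limit or range.

## Robot

A 7-joint arm with a two-finger parallel gripper is mounted at the origin on the work surface. World frame = base frame: x ahead of the robot, y to its left, z up, the work surface at z = 0. Lengths are in m, angles in rad, forces in N, time in s.
With the tool pointing down it reaches from about 0.425 to 0.875 m from the base axis. Payload 4.7 kg.
Tool frame: the origin (TCP) lies at the centre of the arm's flange, where the gripper is bolted on; the fingertips stand 182 mm ahead of it and the grasp point (between the pads) lies 164 mm ahead of it; x points along the fingers, y is the direction in which the jaws open and shut, and the axes are right-handed (so a half turn about x gives the same grasp; the last joint's range is limited). The gripper opens to 87 mm and grips with 3 to 60 N. Pads are 19 mm wide; open, the fingers measure 117 mm over their backs; the gripper's body (75 mm by 190 mm) begins 51 mm behind the grasp point.
Start: joints at [1.247, 0.321, -0.07, 1.45, 0.023, 1.371, -0.057], TCP at [0.215, -0.613, 0.405] pointing down, gripper open.
Joint ranges: [-2.86, 2.86], [-0.3, 2.09], [-1.38, 1.24], [0.06, 2.45], [-1.56, 4.7], [0.09, 2.05], [-2.69, 2.69]. Speed limits (rad/s): [2.57, 2.57, 3.14, 3.14, 3.14, 3.14, 3.14].

## Interface

Orientations are given as a rotation vector (axis times angle).
In Python, from bench import ctrl gives the robot as it stands.
- The arm moves only by the shell command python3 -m crank 'ROWS' [FORCE]. ROWS is JSON, one flat list of numbers, 7 for each row, row after row: the shift along the tool's x, y, z in mm, then the turn, a rotation vector about the tool's x, y, z in rad, then the finger opening in mm, from 0 to 87. A call has exactly 5 rows; each row shifts and turns the commanded pose from where the row before left it, along the tool's axes as they then stand; what a row does not reach is not made up. A row lasts 1/8 s, in which the tool goes at most 62.5 mm and 10.7 degrees, less where a joint would pass 70% of its speed; a pose out of reach is approached as far as the arm can. A call with a gripper value outside its range is refused whole. The fingers move at their own pace and stop on an object; FORCE is the grip in N (left out, the last holds). Time passes only in rows, so rows that do not move let the fingers close, or fill a call up. It gives the time, the measured TCP pose, the force and the opening at its end, in the units of the state.
- ctrl.get_state(): the state, without advancing time (a new reading comes with each control period).
- ctrl.get_image(name): name is "scene" or "top"; returns the picture (420x560x3 uint8, red, green, blue); there is no depth.
- ctrl.camera_params(name): a dict with "K" (3x3 intrinsics, pixels), "k1" (the pictures are not rectified: a ray, as slopes to the right and down, at radius r is drawn at 1 + k1 r^2 times it, then the intrinsics apply), "world_to_cam" (4x4, takes a point from world to camera coordinates). Camera axes: x right, y down, z forward; pixel columns grow to the right and rows downward; lengths in m; the calibration is good to about 2 mm. A picture is of the moment at which its call begins. camera_params takes no time and is no camera call.
- ctrl.close_job(): hands the job in, once; it reports no verdict.
Trained networks look in the newest picture that a camera, given by its name, has taken for a name from the list of things; names that differ only in an ending like _2 or _b are one class to them, and where a whole thing is asked for, a point or a joint stands for the part that bears it (a point fixed in the world has none). Each returns a list of dicts, best first, with "confidence" (0 to 1); they miss things now and then, are a little off and sometimes report something else, mostly with a low value. They report only what shows in the picture. A call takes as long as a camera call.
- ctrl.regions_of(camera, target): "region" (420x560 bool, what is visible of it) and "at" ([column, row] in pixels, amid what is visible of it).
- ctrl.mark_of(camera, target): "at" ([column, row] in pixels: a listed point, or the origin of a listed thing).
The state is a dict: "time": time; "joint_positions": joint angles; "qd": joint speeds; "joint_torque": joint torques, N m; "position": TCP position; "tool_rot": TCP orientation; "ft_force": force on the tool from outside, world axes, zero at the start; "torque": the same for the moment, N m; "grip_width": opening from 0.0 (shut) to 1.0 (fully open).
Only numpy, scipy, OpenCV 4.12 (cv2) and the standard library are available. Lean on these libraries where they do the work, as an engineer would, in place of code of your own. Each camera call takes 0.05 s, during which the arm holds its last target.

## Working session

There is one attempt and no reset: what is moved stays moved. The work goes in short steps, Python scripts to look and compute and a shell command to move; the robot and the scene stay as the last step left them, time stands still between calls to the robot, and variables do not carry over. Pictures are saved under pics/ and viewed, and the job is handed in when it is done.

```bash
ls; mkdir -p pics
python3 - <<'E'
from bench import ctrl
import cv2, numpy as np
np.set_printoptions(precision=4,suppress=True)
s=ctrl.get_state()
for k,v in s.items(): print(k,np.array(v))
for n in ("scene","top"):
    im=ctrl.get_image(n); cv2.imwrite(f"pics/{n}0.png",im[:,:,::-1])
    p=ctrl.camera_params(n); print(n,p)
E
```

```text
pics
time 0.0
joint_positions [ 1.2471  0.3218 -0.0701  1.4516  0.0226  1.3708 -0.0569]
qd [ 0.0003 -0.0009  0.0002 -0.0009  0.0005  0.0019 -0.0017]
joint_torque [ -0.0002 -49.1289  -0.4039 -31.2529  -0.064    0.0439   0.0002]
position [ 0.2153 -0.6131  0.4037]
tool_rot [ 2.0384  0.3496 -2.0393]
ft_force [-0.4407  0.7939 -0.1279]
torque [-0.0383 -0.0083 -0.0048]
grip_width 0.9956959254107226
scene {'K': array([[404.933 ,   0.    , 275.6085],
       [  0.    , 404.933 , 211.5302],
       [  0.    ,   0.    ,   1.    ]]), 'k1': 0.029139565146084075, 'world_to_cam': array([[-0.7596,  0.6501, -0.0192,  0.4272],
       [ 0.4894,  0.5519, -0.6752, -0.2218],
       [-0.4283, -0.5223, -0.7374,  1.264 ],
       [ 0.    ,  0.    ,  0.    ,  1.    ]])}
top {'K': array([[424.6003,   0.    , 279.6773],
       [  0.    , 424.6003, 212.8224],
       [  0.    ,   0.    ,   1.    ]]), 'k1': 0.009799976900413551, 'world_to_cam': array([[ 0.1389, -0.9903, -0.0013, -0.0441],
       [-0.9698, -0.1358, -0.2025,  0.608 ],
       [ 0.2004,  0.0294, -0.9793,  0.8829],
       [ 0.    ,  0.    ,  0.    ,  1.    ]])}
```

View pics/scene0.png

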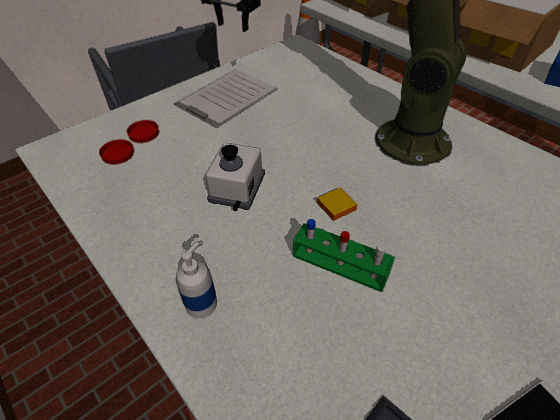

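View pics/top0.png

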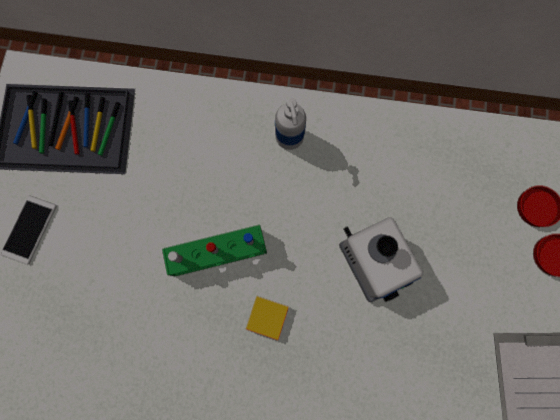

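The scene picture shows the red cap in the middle hole at about (345,237), with blue at (311,225) and white at (379,248). The cup is at about (230,150). In the top picture, red is at (211,247), blue at (248,239), white at (173,257) and the cup at (387,245). The sanitizer and pad are well clear of the rack.

```bash
cat > h.py <<'E'
import numpy as np, cv2
from scipy.spatial.transform import Rotation as R
from scipy.optimize import least_squares
from bench import ctrl
np.set_printoptions(precision=4,suppress=True)
P={n:ctrl.camera_params(n) for n in ("scene","top")}
def proj(n,X):
    p=P[n]; K,k,T=np.array(p["K"]),p["k1"],np.array(p["world_to_cam"])
    c=np.atleast_2d(X)@T[:3,:3].T+T[:3,3]; s=c[:,:2]/c[:,2:]
    s=s*(1+k*(s**2).sum(1,keepdims=True)); return s@K[:2,:2].T+K[:2,2]
def tri(obs):
    f=lambda X: np.concatenate([(proj(n,X)-np.array(u)).ravel() for n,u in obs])
    r=least_squares(f,[0.6,0,0.05]); return r.x, np.abs(r.fun).max()
def atz(n,u,z):
    r=least_squares(lambda q:(proj(n,[q[0],q[1],z])-np.array(u)).ravel(),[0.6,0.]); return np.r_[r.x,z]
E
python3 - <<'E'
from h import *
for n in ("scene","top"): ctrl.get_image(n)
for t in ("tube_red","tube_white","tube_blue","rack","cup_seat","mixer","sanitizer","note_pad"):
    m={}
    for n in ("scene","top"):
        r=ctrl.mark_of(n,t); 
        for q in r[:2]: print(t,n,np.array(q["at"]),round(q["confidence"],2))
        if r: m[n]=r[0]["at"]
    if len(m)==2: print("  tri",*tri(list(m.items())))
E
```

```text
tube_red scene [341. 261.] 0.71
tube_red scene [337.5 208.7] 0.18
tube_red top [217.  252.3] 0.6
  tri [0.5072 0.1724 0.0083] 0.2143473617215932
tube_white scene [372.3 277.6] 0.5
tube_white top [186.2 261.6] 0.49
tube_white top [266.6 315.4] 0.27
  tri [ 0.4769  0.2438 -0.0101] 0.11702179561405046
tube_blue scene [305.4 252.9] 0.57
tube_blue top [252.6 245.4] 0.61
  tri [ 0.5395  0.0923 -0.013 ] 1.8552142006577128
rack scene [339.5 261.8] 0.96
rack top [219.5 252.7] 0.64
  tri [0.5075 0.1681 0.0008] 0.01150104857885026
cup_seat scene [231.2 154.9] 0.72
cup_seat top [381.7 246.1] 0.7
cup_seat top [374.5 261.7] 0.49
  tri [ 0.554  -0.1743  0.14  ] 0.6140607743418514
mixer scene [239.6 189.4] 0.7
mixer scene [234.9 155.6] 0.43
mixer top [373.8 261.8] 0.88
  tri [ 0.5358 -0.1892 -0.0025] 0.6498802507259427
sanitizer scene [202.5 301.9] 0.64
sanitizer scene [338.7 265.3] 0.46
sanitizer top [289.9 136.9] 0.79
  tri [0.8122 0.0444 0.0029] 0.20378431406317077
note_pad scene [335.4 204.7] 0.55
note_pad top [268.2 315.4] 0.8
note_pad top [216.3 254.2] 0.65
  tri [0.383  0.0352 0.0048] 0.005872120538697345
```

Run:
```python
from h import *
ims={}
for n in ("scene","top"): ims[n]=ctrl.get_image(n)
for n,c in (("scene",(345,245)),("top",(211,250)),("scene",(232,165)),("top",(385,255))):
    x,y=c; cr=ims[n][y-40:y+40,x-60:x+60,::-1]
    cv2.imwrite(f"pics/c_{n}_{x}.png",cv2.resize(cr,None,fx=6,fy=6,interpolation=cv2.INTER_CUBIC))
for t in ("tube_red","mixer","mixer_cup"):
  for n in ("scene","top"):
    for q in ctrl.regions_of(n,t)[:2]:
        ys,xs=np.nonzero(q["region"]); print(t,n,round(q["confidence"],2),q["at"],xs.min(),xs.max(),ys.min(),ys.max(),len(xs))
```

```text
tube_red scene 0.65 [343.8, 240.2] 337 349 231 264 192
tube_red top 0.45 [210.6, 247.5] 206 217 242 253 103
tube_red top 0.42 [291.3, 124.5] 274 305 98 148 1235
mixer scene 0.89 [237.4, 177.7] 205 264 143 208 3058
mixer top 0.8 [380.3, 258.3] 339 421 217 301 4407
mixer_cup scene 0.57 [233.6, 153.0] 221 237 145 163 216
mixer_cup top 0.68 [389.6, 245.0] 376 396 235 255 341
```

View pics/c_scene_345.png

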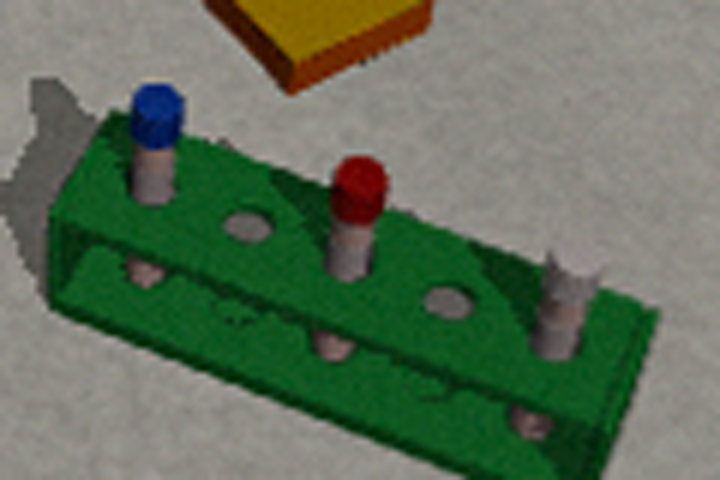

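View pics/c_top_211.png

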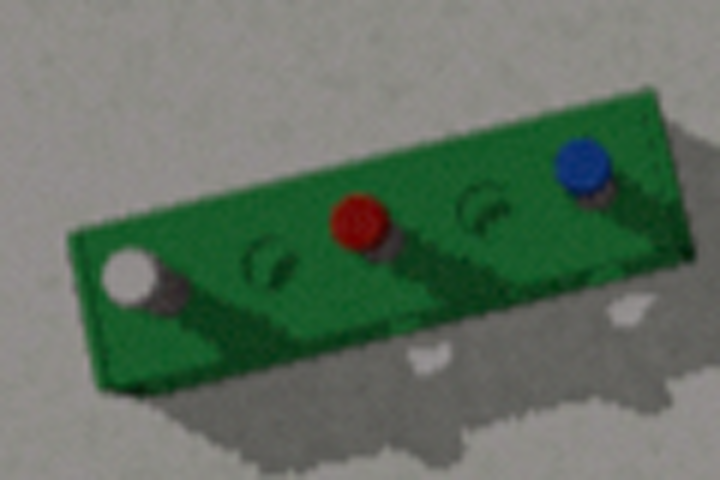

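View pics/c_scene_232.png

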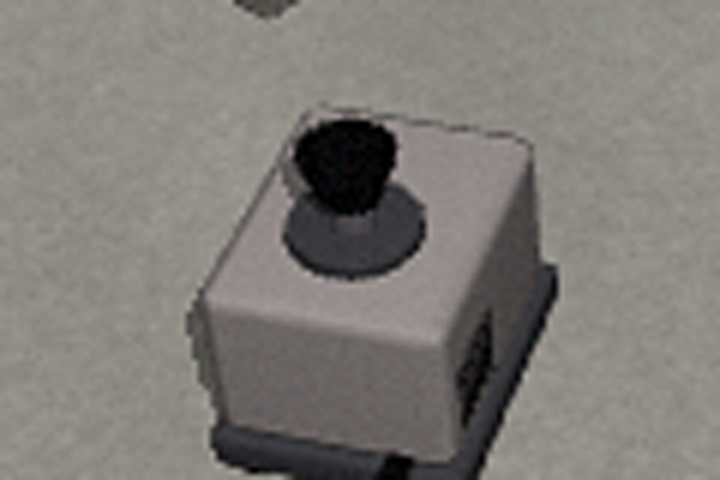

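View pics/c_top_385.png

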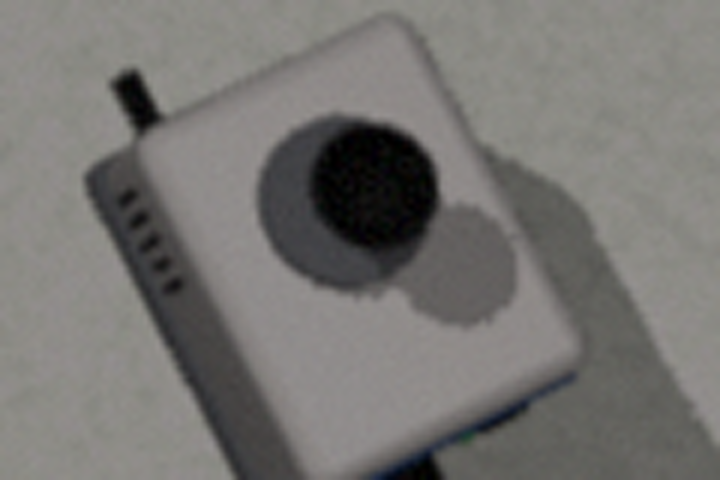

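The crops show clean caps and a clear black cup. Next I fit the cap and cup shapes from colour masks in both views, as a check on the network marks.

```bash
cat >> h.py <<'E'
def circ(c,r,n=60):
    a=np.linspace(0,2*np.pi,n,endpoint=False); return np.c_[c[0]+r*np.cos(a),c[1]+r*np.sin(a),np.full(n,c[2])]
def hullc(n,rings):
    h=cv2.convexHull(np.vstack([proj(n,r) for r in rings]).astype(np.float32)); m=cv2.moments(h)
    return np.array([m["m10"]/m["m00"],m["m01"]/m["m00"]]),m["m00"],h[:,0]
def cmask(im,f,c,r):
    q=im.astype(int); m=f(q[...,0],q[...,1],q[...,2]); k=np.zeros_like(m); x,y=c; k[y-r:y+r,x-r:x+r]=1; m&=k
    ys,xs=np.nonzero(m); return np.array([xs.mean(),ys.mean()]),len(xs),m
RED=lambda r,g,b:(r>90)&(g<60)&(b<60)
BLUE=lambda r,g,b:(b>90)&(r<60)
def fitcap(cen):
    f=lambda X:np.concatenate([hullc(n,[circ(X,.0095),circ(X-[0,0,.018],.0095)])[0]-u for n,u in cen.items()])
    r=least_squares(f,[.5,.15,.11]); return r.x,np.abs(r.fun).max()
E
python3 - <<'E'
from h import *
ims={n:ctrl.get_image(n) for n in ("scene","top")}
for nm,f,cs in (("red",RED,{"scene":(345,237),"top":(211,247)}),("blue",BLUE,{"scene":(311,225),"top":(248,239)})):
    cen={}
    for n in ims:
        c,a,m=cmask(ims[n],f,cs[n],14); cen[n]=c; print(nm,n,c,a)
    X,e=fitcap(cen); print(nm,"cap top",X,e,[hullc(n,[circ(X,.0095),circ(X-[0,0,.018],.0095)])[1] for n in ims])
BL=lambda r,g,b:(r<38)&(g<38)&(b<38)
ext={}
for n,c in (("scene",(233,151)),("top",(387,246))):
    cc,a,m=cmask(ims[n],BL,c,16); ys,xs=np.nonzero(m); print("cup",n,cc,a,xs.min(),xs.max(),ys.min(),ys.max()); ext[n]=(cc,xs,ys)
# rim: top centroid + scene left/right/top extents
s=ext["scene"]
def f(X):
    r=proj("scene",circ(X,.022)); t=hullc("top",[circ(X,.022)])[0]
    return np.r_[t-ext["top"][0],(r[:,0].min()-s[1].min()+.5),(r[:,0].max()-s[1].max()-.5),(r[:,1].min()-s[2].min()+.5)]
r=least_squares(f,[.55,-.17,.156]); print("rim",r.x,r.fun,hullc("top",[circ(r.x,.022)])[1])
# rack corners check
st=ctrl.get_state(); M=R.from_rotvec(st["tool_rot"]).as_matrix(); print(M)
E
```

```text
red scene [345.0435 234.3478] 46
red top [209.7593 246.4074] 54
red cap top [0.5086 0.1727 0.1171] 0.46458405912426315 [95.12692676973529, 81.44669632066507]
blue scene [311.     222.2143] 42
blue top [247.4727 236.7818] 55
blue cap top [0.5392 0.0985 0.1161] 0.326489300489186 [88.61860420112498, 76.9756987565197]
cup scene [229.486 152.486] 214 220 242 145 166
cup top [386.8588 245.9176] 340 377 397 236 256
rim [ 0.5521 -0.1799  0.1521] [-0.6222  0.4788  2.266  -3.0328 -0.1838] 387.79657979286276
[[-0.      0.3314 -0.9435]
 [-0.0001 -0.9435 -0.3314]
 [-1.      0.0001  0.0001]]
```

```bash
sed -i 's/^RED=.*/RED=lambda r,g,b:(r>1.8*g+10)\&(r>1.8*b+10)/; s/^BLUE=.*/BLUE=lambda r,g,b:(b>1.5*r+10)\&(b>1.3*g+10)/' h.py
python3 - <<'E'
from h import *
ims={n:ctrl.get_image(n) for n in ("scene","top")}
caps={}
for nm,f,cs in (("red",RED,{"scene":(345,240),"top":(211,247)}),("blue",BLUE,{"scene":(311,226),"top":(248,239)})):
    cen={}
    for n in ims:
        c,a,m=cmask(ims[n],f,cs[n],13); cen[n]=c; ys,xs=np.nonzero(m); print(nm,n,c,a,xs.min(),xs.max(),ys.min(),ys.max())
    X,e=fitcap(cen); caps[nm]=X; print(nm,"cap top",X,e,[hullc(n,[circ(X,.0095),circ(X-[0,0,.018],.0095)])[1] for n in ims])
d=caps["blue"]-caps["red"]; print("spacing",np.linalg.norm(d[:2]),"row angle",np.degrees(np.arctan2(d[1],d[0])))
# cup
big=[]
for n,c in (("scene",(230,152)),("top",(387,246))):
    x,y=c; g=cv2.cvtColor(ims[n],cv2.COLOR_RGB2GRAY)[y-14:y+15,x-14:x+15]; print(n); print("\n".join(" ".join("%3d"%v for v in row) for row in g[::1]))
E
```

```text
red scene [344.4368 236.4253] 87 340 349 231 242
red top [210.5882 246.8382] 68 206 215 243 251
red cap top [0.5085 0.1721 0.1093] 0.5318723933424394 [93.74663998978212, 79.90686952485703]
blue scene [310.7089 223.9367] 79 307 315 219 229
blue top [247.8125 237.5   ] 64 244 252 233 242
blue cap top [0.5388 0.0978 0.109 ] 0.4272990552719875 [87.43704225309193, 75.66429420700297]
spacing 0.08029729496301413 row angle -67.8197344971897
scene
142 144 143 140 145 145 144 146 142 145 139 144 139 145 139 139 139 138 140 140 136 136 137 137 136 136 139 137 143
140 143 142 144 143 141 140 142 140 148 143 143 141 146 148 144 138 138 136 139 137 137 134 141 138 139 138 139 134
147 149 143 147 143 145 142 141 137 139 135 134 139 141 144 138 135 143 146 145 144 135 131 138 134 135 137 140 135
147 148 141 137 143 148 140 138 142 138 140 144 148 147 142 147 140 145 142 146 147 134 137 140 137 140 138 142 138
143 146 143 139 138 143 141 144 142 121 120 144 150 144 146 146 146 143 139 144 143 139 141 146 138 144 139 134 132
145 146 142 142 146 149 141 122 132 140 130 122  97 101  90  99 119 118 139 1
[... 5374 characters left out ...]
  98
 68  66  66  65  67  68  72  69  58  44  28  18   9  11  11  15  16  14  15  26  33  50  72  93  98  98  97  93  94
 67  70  69  67  67  66  67  69  66  61  57  52  40  33  25  23  23  30  35  36  44  62  86  95  96  97  95  98  95
 61  66  69  67  68  65  68  70  67  69  66  68  59  51  44  43  43  43  45  45  56  81  94  97  99  96  98  94  95
 61  64  63  68  68  67  67  66  66  68  66  71  65  63  53  44  46  43  49  48  71  89  98  96  96  96  95  99  96
 89  62  58  63  68  66  69  67  70  66  71  66  65  67  62  53  46  46  63  77  89  97  96  97  96  97  97  96  98
130 103  68  62  59  66  67  65  67  69  68  68  67  68  67  53  49  64  83  93  98  98  96  97  98  98  96  95 100
```

Run:
```python
from h import *
def f(X,w=True):
    r=proj("scene",circ(X,.022)); t=proj("top",circ(X,.022))
    return np.r_[t[:,0].min()-376.6,t[:,0].max()-397.0,t[:,1].min()-235.6,t[:,1].max()-256.2, (r[:,0].min()-220.4),(r[:,0].max()-237.4),(r[:,1].min()-144.6)]
r=least_squares(f,[.55,-.17,.156]); print("rim",r.x,r.fun)
st=ctrl.get_state(); print(st["time"])
# desired yaw: jaw (tool y) perpendicular to row
row=np.radians(-67.8); M=R.from_rotvec(st["tool_rot"]).as_matrix()
y=M[:2,1]; print("jaw angle",np.degrees(np.arctan2(y[1],y[0])), "want", -67.8+90,-67.8-90)
```

```text
rim [ 0.5543 -0.1821  0.1497] [-0.5499  1.3145 -1.0178  0.4619  0.2348  0.9034  0.4141]
1.6
jaw angle -70.64559301837134 want 22.200000000000003 -157.8
```

```bash
cat >> h.py <<'E'
def plan(rows,state=None):
    s=state or ctrl.get_state(); p=np.array(s["position"]); M=R.from_rotvec(s["tool_rot"])
    for r in rows:
        p=p+M.apply(np.array(r[:3])/1000); M=M*R.from_rotvec(r[3:6]); print(p,"jaw",jaw(M))
    return p,M
def jaw(M):
    y=M.as_matrix()[:,1]; return round(float(np.degrees(np.arctan2(y[1],y[0]))),2)
def togo(target):
    "shift in tool axes, mm, from measured pose to a world TCP point"
    s=ctrl.get_state(); M=R.from_rotvec(s["tool_rot"]); print("t",round(s["time"],2),"pos",np.array(s["position"]),"jaw",jaw(M),"xaxis",M.as_matrix()[:,0],"F",np.array(s["ft_force"]),"g",round(s["grip_width"]*87,1))
    print("shift mm",M.inv().apply((np.array(target)-s["position"]))*1000)
E
python3 - <<'E'
from h import *
plan([[0,-7,-57,-.1,0,0,87]]*15+[[0,-7,-57,-.1197,0,0,87]])
for z in (.150,.156): print(atz("top",(387,246),z),atz("scene",(229.1,148.9),z))
E
```

```text
[ 0.2669 -0.5878  0.4048] jaw -64.92
[ 0.3155 -0.5573  0.4048] jaw -59.19
[ 0.3609 -0.5221  0.4048] jaw -53.46
[ 0.4025 -0.4825  0.4048] jaw -47.73
[ 0.44   -0.439   0.4048] jaw -42.0
[ 0.4729 -0.3919  0.4048] jaw -36.27
[ 0.501  -0.3418  0.4047] jaw -30.54
[ 0.5239 -0.2892  0.4047] jaw -24.81
[ 0.5415 -0.2345  0.4047] jaw -19.08
[ 0.5535 -0.1784  0.4047] jaw -13.35
[ 0.5599 -0.1213  0.4047] jaw -7.62
[ 0.5605 -0.0639  0.4047] jaw -1.89
[ 0.5554 -0.0067  0.4047] jaw 3.84
[0.5446 0.0498 0.4047] jaw 9.57
[0.5282 0.1048 0.4047] jaw 15.3
[0.5064 0.1579 0.4047] jaw 22.16
[ 0.5533 -0.1818  0.15  ] [ 0.5513 -0.1877  0.15  ]
[ 0.5523 -0.1804  0.156 ] [ 0.5553 -0.1812  0.156 ]
```

```bash
python3 -m crank '[0,-7,-57,-0.1,0,0,87, 0,-7,-57,-0.1,0,0,87, 0,-7,-57,-0.1,0,0,87, 0,-7,-57,-0.1,0,0,87, 0,-7,-57,-0.1,0,0,87]' 30
```

```text
time: 2.22
position: [0.4413, -0.4376, 0.4048]
tool_rot: [1.723, 0.77, -1.723]
ft_force: [0.9, -0.2, -0.3]
grip_width: 0.998
```

Tracking matches the plan, so I continue.

```bash
python3 -m crank '[0,-7,-57,-0.1,0,0,87, 0,-7,-57,-0.1,0,0,87, 0,-7,-57,-0.1,0,0,87, 0,-7,-57,-0.1,0,0,87, 0,-7,-57,-0.1,0,0,87]'; python3 -m crank '[0,-7,-57,-0.1,0,0,87, 0,-7,-57,-0.1,0,0,87, 0,-7,-57,-0.1,0,0,87, 0,-7,-57,-0.1,0,0,87, 0,-7,-57,-0.12,0,0,87]'
python3 - <<'E'
from h import *
togo([.5083,.172,.4047])
E
```

```text
time: 2.85
position: [0.554, -0.1765, 0.4049]
tool_rot: [1.377, 1.091, -1.376]
ft_force: [1.0, -0.0, -0.5]
grip_width: 1.0
time: 3.48
position: [0.5277, 0.1066, 0.4049]
tool_rot: [0.993, 1.332, -0.992]
ft_force: [0.5, 1.2, 0.8]
grip_width: 1.001
t 3.48 pos [0.5277 0.1066 0.4049] jaw 16.66 xaxis [ 0.0008  0.0001 -1.    ] F [0.5359 1.2119 0.8242] g 87.1
shift mm [  0.2269   0.1415 -68.1735]
```

```bash
python3 -m crank '[0,0,-34,0,0,0,87, 0,0,-34,0,0,0,87, 0,0,0,-0.097,0,0,87, 30,0,0,0,0,0,87, 30,0,0,0,0,0,87]'
python3 - <<'E'
from h import *
togo([.5085,.172,.266])
for n in ("scene","top"):
    im=ctrl.get_image(n); cv2.imwrite(f"pics/{n}1.png",im[:,:,::-1])
    x,y=(340,225) if n=="scene" else (215,245)
    cv2.imwrite(f"pics/c_{n}1.png",cv2.resize(im[y-60:y+60,x-75:x+75,::-1],None,fx=5,fy=5,interpolation=cv2.INTER_CUBIC))
    print(n, proj(n,[.5085,.172,.112]))
    # jaw centre (fingertip) expected
    s=ctrl.get_state(); M=R.from_rotvec(s["tool_rot"]); tip=np.array(s["position"])+M.apply([.182,0,0]); print(tip,proj(n,tip))
E
```

```text
time: 4.1
position: [0.509, 0.1701, 0.3445]
tool_rot: [0.922, 1.365, -0.921]
ft_force: [0.5, -1.3, 0.1]
grip_width: 1.002
t 4.1 pos [0.509  0.1701 0.3445] jaw 22.0 xaxis [ 0.0016 -0.0003 -1.    ] F [ 0.4625 -1.3188  0.0543] g 87.2
shift mm [78.4702  0.1285 -2.0476]
scene [[345.4738 233.0347]]
[0.5066 0.169  0.1582] [[347.4138 217.5804]]
top [[210.1999 246.0275]]
[0.5067 0.169  0.1599] [[207.5961 244.0494]]
```

View pics/c_scene1.png

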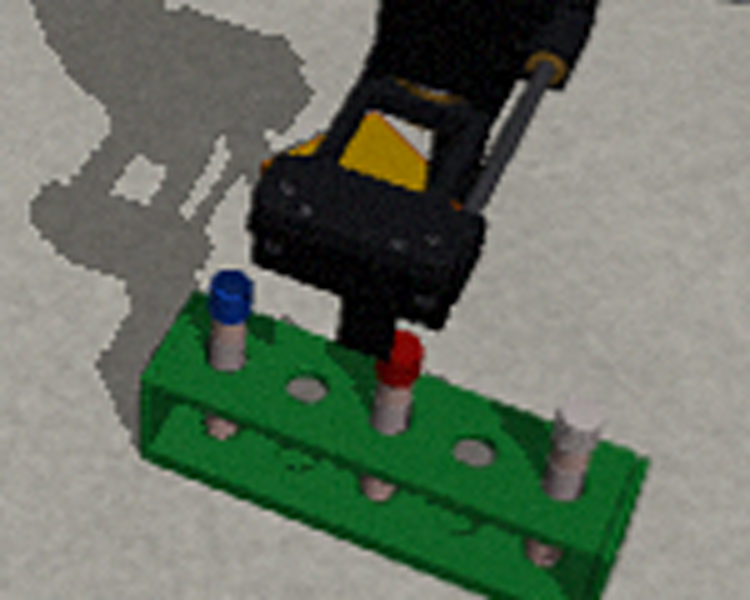

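View pics/c_top1.png

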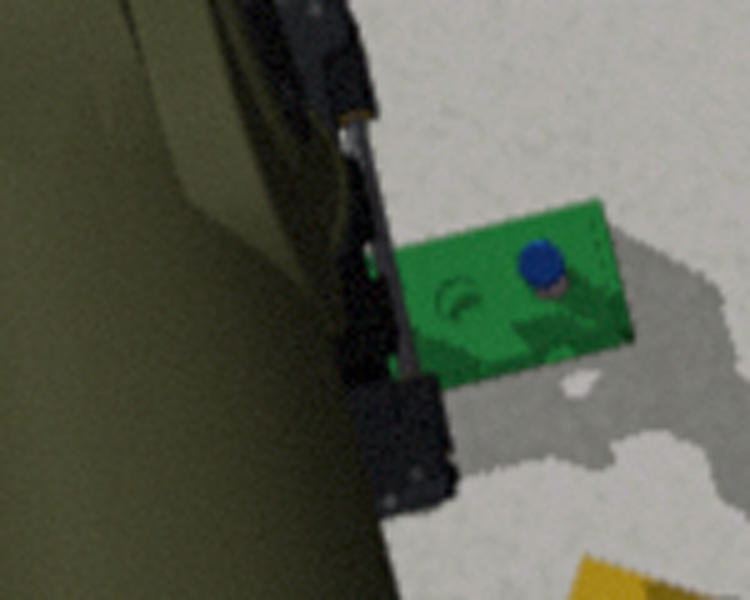

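The scene crop shows the near finger at about (338,226), left of and above the red cap at (345,237). The white and blue tubes are undisturbed. I check the expected finger position against this.

Run:
```python
from h import *
s=ctrl.get_state(); M=R.from_rotvec(s["tool_rot"]); print(s["position"],jaw(M),M.as_matrix()[:,0])
for yy in (.0435,.0585):
  for zz in (-.0095,.0095):
    print(yy,zz,proj("scene",np.array(s["position"])+M.apply([.182,yy,zz])))
togo([.5085,.172,.266])
```

```text
[0.5078 0.1693 0.3419] 22.01 [-0.0056 -0.0014 -1.    ]
0.0435 -0.0095 [[344.2318 233.2722]]
0.0435 0.0095 [[335.3504 230.0197]]
0.0585 -0.0095 [[341.4991 238.5397]]
0.0585 0.0095 [[332.5426 235.2106]]
t 4.2 pos [0.5078 0.1693 0.3419] jaw 22.01 xaxis [-0.0056 -0.0014 -1.    ] F [ 0.3339 -0.6174  0.5734] g 86.9
shift mm [75.8429  2.138  -2.177 ]
```

```bash
python3 -m crank '[0,1,-2.5,0,0,0,87, 20,0,0,0,0,0,87, 25,0,0,0,0,0,87, 20,0,0,0,0,0,87, 9,0,0,0,0,0,87]'
python3 - <<'E'
from h import *
togo([.5085,.172,.266])
im=ctrl.get_image("scene"); x,y=(340,225)
cv2.imwrite("pics/c_scene2.png",cv2.resize(im[y-60:y+60,x-75:x+75,::-1],None,fx=5,fy=5,interpolation=cv2.INTER_CUBIC))
togo([.5085,.172,.266])
E
```

```text
time: 4.82
position: [0.5086, 0.1725, 0.2693]
tool_rot: [0.921, 1.368, -0.923]
ft_force: [-0.3, -0.1, 0.7]
grip_width: 1.003
t 4.83 pos [0.5086 0.1725 0.2693] jaw 22.01 xaxis [-0.0018 -0.0003 -1.    ] F [-0.3425 -0.1434  0.7268] g 87.3
shift mm [ 3.2525 -0.2411  0.4679]
t 4.88 pos [0.5084 0.1724 0.2687] jaw 22.01 xaxis [-0.0026 -0.0003 -1.    ] F [-0.304   0.8332 -0.5138] g 86.9
shift mm [ 2.7402 -0.0662  0.4487]
```

View pics/c_scene2.png

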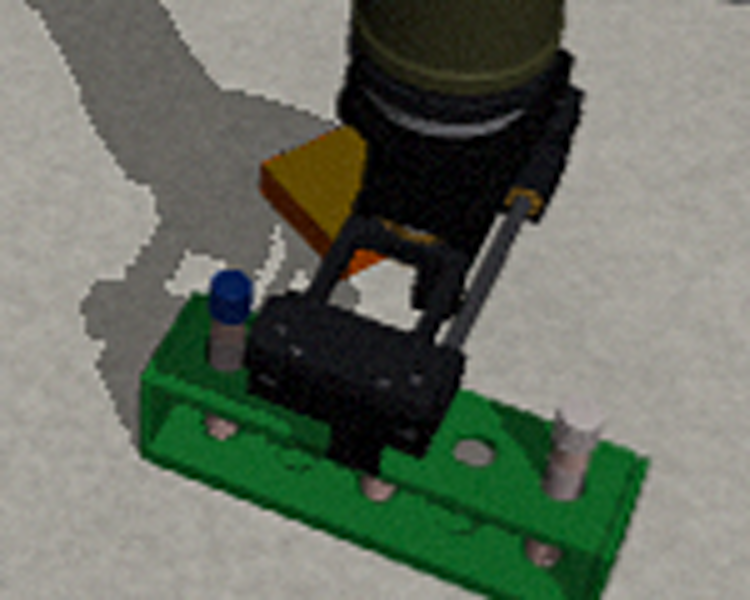

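The fingers straddle the red cap, and the near finger's tip at about (336,258) is clear of the rack plate. The neighbouring tubes are clear too. I close now.

```bash
python3 -m crank '[2.5,0,0.5,0,0,0,60, 0,0,0,0,0,0,30, 0,0,0,0,0,0,10, 0,0,0,0,0,0,10, 0,0,0,0,0,0,10]' 30
python3 - <<'E'
from h import *
togo([.5085,.172,.266])
E
```

```text
time: 5.5
position: [0.5092, 0.1722, 0.2684]
tool_rot: [0.922, 1.366, -0.922]
ft_force: [-0.0, -0.1, 0.2]
grip_width: 0.517
t 5.5 pos [0.5092 0.1722 0.2684] jaw 22.0 xaxis [ 0.0004 -0.0001 -1.    ] F [-0.0122 -0.1461  0.2119] g 45.0
shift mm [ 2.4085 -0.7002 -0.0324]
```

```bash
python3 -m crank '[0,0,0,0,0,0,10, 0,0,0,0,0,0,10, 0,0,0,0,0,0,10, 0,0,0,0,0,0,10, 0,0,0,0,0,0,10]' 30
python3 - <<'E'
from h import *
togo([.5085,.172,.266])
E
```

```text
time: 6.12
position: [0.5091, 0.1722, 0.2682]
tool_rot: [0.922, 1.367, -0.922]
ft_force: [-0.3, -0.0, 0.4]
grip_width: 0.203
t 6.12 pos [0.5091 0.1722 0.2682] jaw 22.0 xaxis [-0.     -0.0001 -1.    ] F [-0.2718 -0.0012  0.4325] g 17.7
shift mm [ 2.2201 -0.6293 -0.0205]
```

```bash
python3 -m crank '[0,0,0,0,0,0,10, 0,0,0,0,0,0,10, -5,0,0,0,0,0,10, -10,0,0,0,0,0,10, -15,0,0,0,0,0,10]' 30
python3 - <<'E'
from h import *
togo([.5085,.172,.266])
im=ctrl.get_image("scene"); x,y=(340,225)
cv2.imwrite("pics/c_scene3.png",cv2.resize(im[y-60:y+60,x-75:x+75,::-1],None,fx=5,fy=5,interpolation=cv2.INTER_CUBIC))
E
```

```text
time: 6.75
position: [0.509, 0.1722, 0.299]
tool_rot: [0.922, 1.367, -0.922]
ft_force: [1.1, 0.4, -0.8]
grip_width: 0.204
t 6.75 pos [0.509  0.1722 0.299 ] jaw 22.01 xaxis [-0.0003 -0.0001 -1.    ] F [ 1.0988  0.4121 -0.7593] g 17.7
shift mm [33.0247 -0.5877  0.0242]
```

View pics/c_scene3.png

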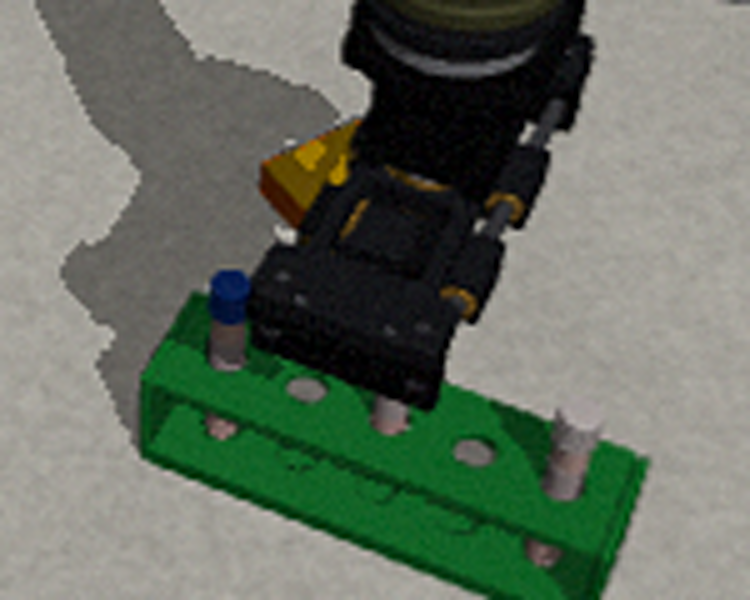

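The tube is out of the lower opening and its foot no longer shows under the plate, so it is held. I lift on.

```bash
python3 -m crank '[-20,0,0,0,0,0,10, -35,0,0,0,0,0,10, -40,0,0,0,0,0,10, -40,0,0,0,0,0,10, -20,0,0,0,0,0,10]' 30
python3 - <<'E'
from h import *
togo([.554,-.179,.455])
im=ctrl.get_image("scene")
cv2.imwrite("pics/scene4.png",im[:,:,::-1])
print("arc back 10 rows");plan([[0,5,35,.06,0,0,10]]*10)
E
```

```text
time: 7.42
position: [0.5091, 0.1728, 0.457]
tool_rot: [0.924, 1.364, -0.919]
ft_force: [0.1, -0.2, -0.1]
grip_width: 0.202
t 7.42 pos [0.5091 0.1728 0.457 ] jaw 22.02 xaxis [ 0.0043  0.0006 -1.    ] F [ 0.1429 -0.164  -0.1032] g 17.6
shift mm [  1.9692 -90.2679 342.9806]
arc back 10 rows
[0.5272 0.1425 0.4589] jaw 18.58
[0.5431 0.1109 0.459 ] jaw 15.15
[0.5571 0.0784 0.4591] jaw 11.71
[0.5691 0.0452 0.4591] jaw 8.27
[0.579  0.0113 0.4591] jaw 4.83
[ 0.587  -0.0232  0.4592] jaw 1.39
[ 0.5928 -0.0581  0.4592] jaw -2.04
[ 0.5966 -0.0932  0.4592] jaw -5.48
[ 0.5982 -0.1285  0.4591] jaw -8.92
[ 0.5977 -0.1639  0.4591] jaw -12.36
```

View pics/scene4.png

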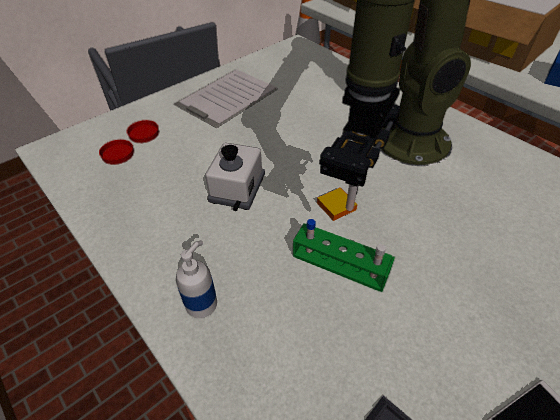

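The tube hangs upright in the gripper at about (352,197). The middle hole is empty and blue and white are in place. I swing over to the mixer.

```bash
python3 -m crank '[0,2,36,0.06,0,0,10, 0,2,36,0.06,0,0,10, 0,2,36,0.06,0,0,10, 0,2,36,0.06,0,0,10, 0,2,36,0.06,0,0,10]' 30
python3 - <<'E'
from h import *
togo([.554,-.179,.455])
plan([[0,-2,36,.06,0,0,10]]*5)
E
```

```text
time: 8.1
position: [0.566, -0.0013, 0.4528]
tool_rot: [1.151, 1.246, -1.151]
ft_force: [0.1, -0.9, 0.4]
grip_width: 0.209
t 8.1 pos [ 0.566  -0.0013  0.4528] jaw 4.53 xaxis [-0.0006  0.0001 -1.    ] F [ 0.1356 -0.9233  0.3972] g 18.2
shift mm [ -2.1575 -25.9997 176.2209]
[ 0.5669 -0.0373  0.4528] jaw 1.09
[ 0.5655 -0.0734  0.4528] jaw -2.35
[ 0.5621 -0.1092  0.4528] jaw -5.78
[ 0.5564 -0.1449  0.4528] jaw -9.22
[ 0.5487 -0.1801  0.4528] jaw -12.66
```

```bash
python3 -m crank '[0,-1,36,0.06,0,0,10, 0,-1,36,0.06,0,0,10, 0,-1,36,0.06,0,0,10, 0,-1,36,0.06,0,0,10, 0,-1,34,0.06,0,0,10]' 30; python3 -m crank '[0,0,0,0,0,0,10, 0,0,0,0,0,0,10, 0,0,0,0,0,0,10, 0,0,0,0,0,0,10, 0,0,0,0,0,0,10]' 30
python3 - <<'E'
from h import *
togo([.554,-.179,.455])
for n in ("scene","top"):
    im=ctrl.get_image(n); cv2.imwrite(f"pics/{n}5.png",im[:,:,::-1])
    x,y=(230,140) if n=="scene" else (387,246)
    cv2.imwrite(f"pics/c_{n}5.png",cv2.resize(im[y-45:y+45,x-60:x+60,::-1],None,fx=6,fy=6,interpolation=cv2.INTER_CUBIC))
s=ctrl.get_state();M=R.from_rotvec(s["tool_rot"]); ft=np.array(s["position"])+M.apply([.2642,0,0]); print("foot",ft,proj("scene",ft),proj("top",ft))
E
```

```text
time: 8.72
position: [0.5538, -0.1778, 0.4532]
tool_rot: [1.369, 1.097, -1.37]
ft_force: [0.1, 1.3, 0.0]
grip_width: 0.204
time: 9.35
position: [0.5545, -0.1748, 0.4533]
tool_rot: [1.366, 1.1, -1.366]
ft_force: [-0.0, -0.3, -0.2]
grip_width: 0.202
t 9.35 pos [ 0.5545 -0.1748  0.4533] jaw -12.31 xaxis [ 0.0001 -0.0001 -1.    ] F [-0.0388 -0.3248 -0.2452] g 17.5
shift mm [-1.7062  0.3722  4.2453]
foot [ 0.5544 -0.1751  0.189 ] [[229.4442 139.1226]] [[388.6071 242.312 ]]
```

View pics/c_scene5.png

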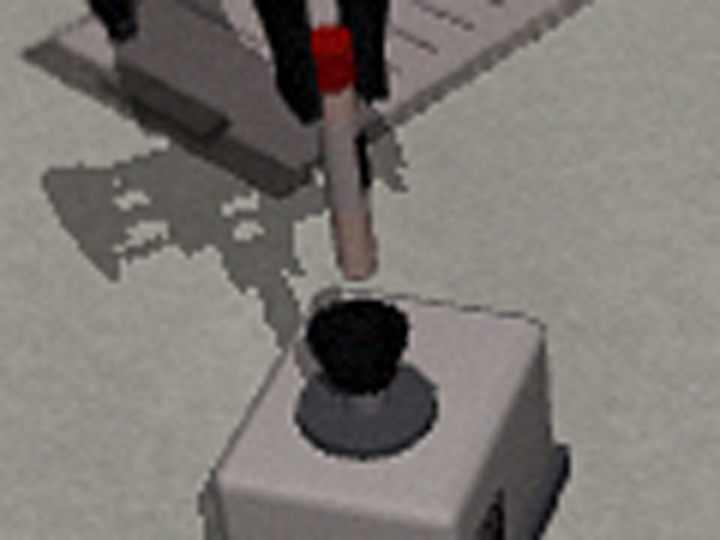

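View pics/top5.png

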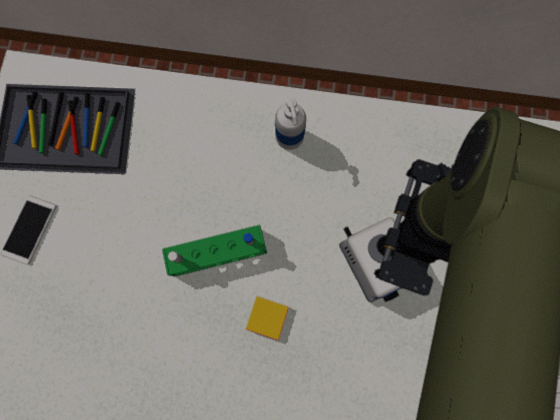

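The scene crop shows the tube gripped by the cap, with its foot at about (229,140) just above the cup rim centre at about (229,149). In the top view the cup is hidden by the arm. I cross-check the cup centre using the grey disc under it.

Run:
```python
from h import *
for z in (.110,.114): print("disc",z,atz("top",(382.5,248.8),z),atz("scene",(231.2,163),z))
print("disc tri",tri([("top",(382.5,248.8)),("scene",(231.2,163))]))
for n,u in (("top",(381.7,246.1)),("scene",(231.2,154.9))): print("seat",atz(n,u,.138))
C=[.554,-.180]
for z in (.138,.156): print(z,proj("top",C+[z]),proj("scene",C+[z]))
s=ctrl.get_state(); p=np.array(s["position"])
for h in (.189,.187+.108): print("tube axis",h,proj("scene",[.5544,-.1751,h]))
im=ctrl.get_image("scene")
r=ctrl.regions_of("scene","tube_red"); print([(q["at"],round(q["confidence"],2)) for q in r[:2]])
c,a,m=cmask(im,RED,(226,103),12); print("cap centroid",c,a,hullc("scene",[circ([.5544,-.1751,.297],.0095),circ([.5544,-.1751,.279],.0095)])[:2])
ys,xs=np.nonzero(r[0]["region"]); 
for y in range(ys.min(),ys.max()+1,3): print(y,xs[ys==y].min(),xs[ys==y].max(),end="; ")
```

```text
disc 0.11 [ 0.5526 -0.1824  0.11  ] [ 0.5547 -0.181   0.11  ]
disc 0.114 [ 0.552  -0.1815  0.114 ] [ 0.5572 -0.177   0.114 ]
disc tri (array([ 0.5531, -0.183 ,  0.1077]), np.float64(0.12614125830378953))
seat [ 0.5535 -0.1741  0.138 ]
seat [ 0.5536 -0.1779  0.138 ]
0.138 [[384.6701 246.2853]] [[230.5493 154.5661]]
0.156 [[386.8749 245.1387]] [[229.809 148.908]]
tube axis 0.189 [[229.462  139.1309]]
tube axis 0.295 [[224.4701 100.4715]]
[([227.3, 118.8], 0.59)]
cap centroid [225.12   103.9067] 75 (array([224.8183, 103.2136]), 92.6548417697777)
99 224 225; 102 222 228; 105 222 228; 108 223 229; 111 223 229; 114 223 229; 117 222 230; 120 222 230; 123 223 231; 126 223 231; 129 224 231; 132 225 231; 135 226 231; 138 226 231; 141 229 230;
```

Run:
```python
from h import *
togo([.5537,-.1805,.4242])
```

```text
t 9.55 pos [ 0.5544 -0.1753  0.4532] jaw -12.36 xaxis [-0.0001 -0.0001 -1.    ] F [ 0.0938 -0.1927 -1.2956] g 17.7
shift mm [29.0132  0.4244  5.266 ]
```

```bash
python3 -m crank '[0,0.5,5.3,0,0,0,10, 10,0,0,0,0,0,10, 10,0,0,0,0,0,10, 7,0,0,0,0,0,10, 0,0,0,0,0,0,10]' 30
python3 - <<'E'
from h import *
togo([.5537,-.1805,.4042])
im=ctrl.get_image("scene"); x,y=(230,140)
cv2.imwrite(f"pics/c_scene6.png",cv2.resize(im[y-45:y+45,x-60:x+60,::-1],None,fx=6,fy=6,interpolation=cv2.INTER_CUBIC))
togo([.5537,-.1805,.4042])
E
```

```text
time: 10.18
position: [0.5535, -0.1806, 0.4252]
tool_rot: [1.366, 1.101, -1.368]
ft_force: [0.6, -0.2, -0.7]
grip_width: 0.206
t 10.18 pos [ 0.5535 -0.1806  0.4252] jaw -12.37 xaxis [-0.0016  0.0005 -1.    ] F [ 0.5631 -0.2249 -0.7455] g 17.9
shift mm [21.0294  0.1788 -0.1173]
t 10.22 pos [ 0.5537 -0.1806  0.4258] jaw -12.37 xaxis [-0.0007  0.0003 -1.    ] F [ 0.9844 -0.5779 -0.7789] g 17.7
shift mm [21.6406 -0.0089 -0.0667]
```

View pics/c_scene6.png

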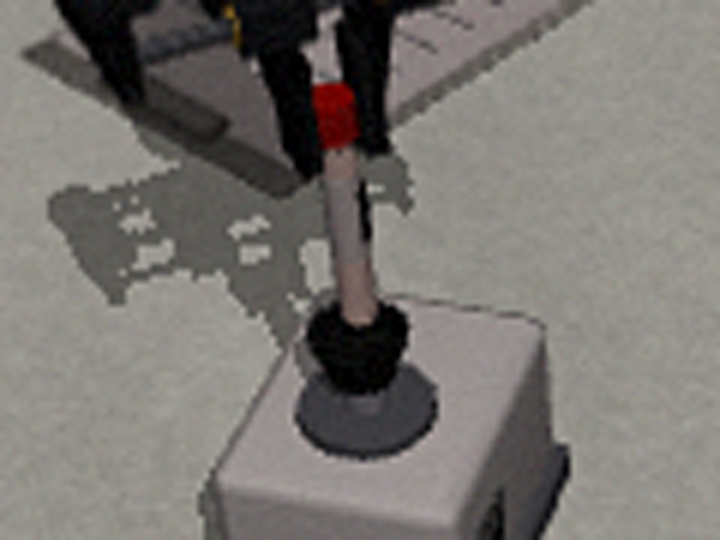

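The foot is at about (229.5,148), centred over the cup mouth. I lower it into the funnel.

```bash
python3 -m crank '[5,0,0,0,0,0,10, 5,0,0,0,0,0,10, 5,0,0,0,0,0,10, 3,0,0,0,0,0,10, 0,0,0,0,0,0,10]' 30
python3 - <<'E'
from h import *
togo([.5537,-.1805,.4022])
E
```

```text
time: 10.85
position: [0.5537, -0.1807, 0.4079]
tool_rot: [1.366, 1.1, -1.367]
ft_force: [-0.3, -0.2, -0.8]
grip_width: 0.204
t 10.85 pos [ 0.5537 -0.1807  0.4079] jaw -12.38 xaxis [-0.0005  0.0001 -1.    ] F [-0.298  -0.2353 -0.7538] g 17.7
shift mm [ 5.7145 -0.003  -0.1587]
```

```bash
python3 -m crank '[1.5,0,0,0,0,0,10, 1.5,0,0,0,0,0,10, 1,0,0,0,0,0,10, 0,0,0,0,0,0,10, 0,0,0,0,0,0,10]' 30; python3 -m crank '[1,0,0,0,0,0,10, 0.5,0,0,0,0,0,10, 0,0,0,0,0,0,10, 0,0,0,0,0,0,10, 0,0,0,0,0,0,10]' 30
python3 - <<'E'
from h import *
togo([.5537,-.1805,.4022])
E
```

```text
time: 11.48
position: [0.5538, -0.1806, 0.4043]
tool_rot: [1.366, 1.099, -1.367]
ft_force: [0.3, 0.2, -0.1]
grip_width: 0.205
time: 12.1
position: [0.5538, -0.1806, 0.4028]
tool_rot: [1.366, 1.099, -1.366]
ft_force: [0.5, -1.1, 0.2]
grip_width: 0.205
t 12.1 pos [ 0.5538 -0.1806  0.4028] jaw -12.37 xaxis [ 0.     -0.0001 -1.    ] F [ 0.456  -1.0691  0.194 ] g 17.9
shift mm [ 0.5548 -0.0984 -0.1303]
```

```bash
cat >> h.py <<'E'
def favg(k=6):
    F=[];Z=[]
    for i in range(k):
        ctrl.get_image("scene"); s=ctrl.get_state(); F.append(s["ft_force"]); Z.append(s["position"])
    F=np.array(F); print("t",round(s["time"],2),"F mean",F.mean(0),"+-",F.std(0)/k**.5,"pos",np.mean(Z,0),"g",round(s["grip_width"]*87,1))
E
python3 -m crank '[1,0,0,0,0,0,10, 0.5,0,0,0,0,0,10, 0,0,0,0,0,0,10, 0,0,0,0,0,0,10, 0,0,0,0,0,0,10]' 30; python3 -c "
from h import *
favg()"; python3 -m crank '[0.5,0,0,0,0,0,10, 0.5,0,0,0,0,0,10, 0,0,0,0,0,0,10, 0,0,0,0,0,0,10, 0,0,0,0,0,0,10]' 30; python3 -c "
from h import *
favg()"
```

```text
time: 12.72
position: [0.5538, -0.1806, 0.4014]
tool_rot: [1.366, 1.099, -1.366]
ft_force: [0.1, -1.1, 0.9]
grip_width: 0.208
t 13.03 F mean [-0.11    0.3088  2.2753] +- [0.1006 0.1289 0.2239] pos [ 0.5538 -0.1807  0.4013] g 18.3
time: 13.65
position: [0.5538, -0.1807, 0.4003]
tool_rot: [1.366, 1.099, -1.366]
ft_force: [-1.1, -0.2, 2.3]
grip_width: 0.207
t 13.95 F mean [0.3103 0.006  2.6395] +- [0.1713 0.1648 0.2287] pos [ 0.5538 -0.1807  0.4003] g 18.0
```

```bash
python3 -m crank '[0.5,0,0,0,0,0,10, 0.5,0,0,0,0,0,10, 0.5,0,0,0,0,0,10, 0.5,0,0,0,0,0,10, 0,0,0,0,0,0,10]' 30; python3 -c "
from h import *
favg(8)
im=ctrl.get_image('scene'); x,y=(230,140)
cv2.imwrite('pics/c_scene7.png',cv2.resize(im[y-45:y+45,x-60:x+60,::-1],None,fx=6,fy=6,interpolation=cv2.INTER_CUBIC))
c,a,m=cmask(im,RED,(226,113),14); print('cap centroid',c,a)
ft=np.array([.5538,-.1807,.3983-.2642]); print('pred if no slip',hullc('scene',[circ(ft+[0,0,.108],.0095),circ(ft+[0,0,.09],.0095)])[0])
"
```

```text
time: 14.58
position: [0.5538, -0.1806, 0.3983]
tool_rot: [1.366, 1.099, -1.366]
ft_force: [0.7, -0.0, 4.3]
grip_width: 0.206
t 14.97 F mean [ 0.132  -0.0724  3.7888] +- [0.1506 0.1901 0.1611] pos [ 0.5538 -0.1807  0.3983] g 17.8
cap centroid [226.5862 122.4138] 58
pred if no slip [226.2792 122.6643]
```

View pics/c_scene7.png

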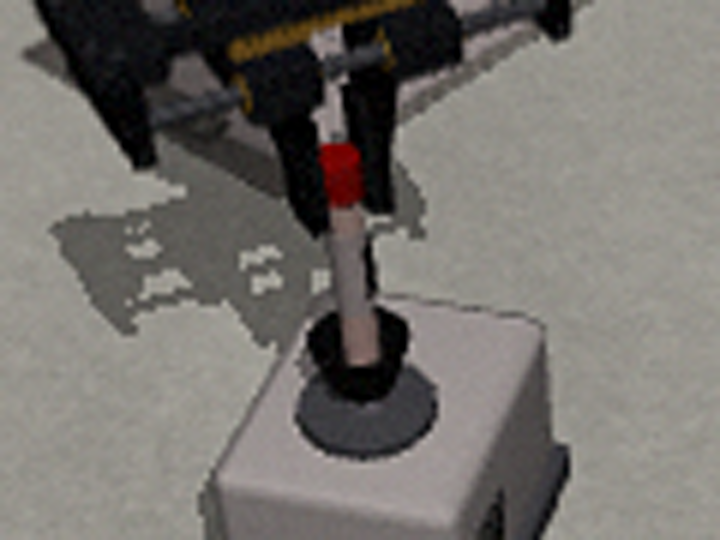

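No slip: the cap centroid matches the prediction within 0.4 px, and the tube stands in the cup centre. Force (about 4.1 N net) and depth both say about 3.7 mm, so I press 1.3 mm more.

```bash
python3 -m crank '[0.5,0,0,0,0,0,10, 0.5,0,0,0,0,0,10, 0.3,0,0,0,0,0,10, 0,0,0,0,0,0,10, 0,0,0,0,0,0,10]' 30; python3 -c "
from h import *
favg(12)
"
```

```text
time: 15.65
position: [0.5537, -0.1807, 0.397]
tool_rot: [1.366, 1.099, -1.367]
ft_force: [0.2, 0.8, 4.8]
grip_width: 0.206
t 16.25 F mean [-0.005  -0.0549  4.7468] +- [0.0923 0.1513 0.1315] pos [ 0.5538 -0.1807  0.397 ] g 18.0
```

Net push is about 5.0 N, i.e. about 5 mm. Now I hold it.

```bash
H='hold'; python3 -m crank '[0,0,0,0,0,0,10, 0,0,0,0,0,0,10, 0,0,0,0,0,0,10, 0,0,0,0,0,0,10, 0,0,0,0,0,0,10]' 30; python3 -m crank '[0,0,0,0,0,0,10, 0,0,0,0,0,0,10, 0,0,0,0,0,0,10, 0,0,0,0,0,0,10, 0,0,0,0,0,0,10]' 30; python3 -m crank '[0,0,0,0,0,0,10, 0,0,0,0,0,0,10, 0,0,0,0,0,0,10, 0,0,0,0,0,0,10, 0,0,0,0,0,0,10]' 30; python3 -m crank '[0,0,0,0,0,0,10, 0,0,0,0,0,0,10, 0,0,0,0,0,0,10, 0,0,0,0,0,0,10, 0,0,0,0,0,0,10]' 30; python3 -m crank '[0,0,0,0,0,0,10, 0,0,0,0,0,0,10, 0,0,0,0,0,0,10, 0,0,0,0,0,0,10, 0,0,0,0,0,0,10]' 30; python3 -m crank '[0,0,0,0,0,0,10, 0,0,0,0,0,0,10, 0,0,0,0,0,0,10, 0,0,0,0,0,0,10, 0,0,0,0,0,0,10]' 30; python3 -c "
from h import *
favg(12)
im=ctrl.get_image('scene'); cv2.imwrite('pics/scene8.png',im[:,:,::-1])
x,y=(230,140); cv2.imwrite('pics/c_scene8.png',cv2.resize(im[y-45:y+45,x-60:x+60,::-1],None,fx=6,fy=6,interpolation=cv2.INTER_CUBIC))
c,a,m=cmask(im,RED,(226,115),14); print('cap centroid',c,a)
ft=np.array([.5538,-.1807,.397-.2642]); print('pred if no slip',hullc('scene',[circ(ft+[0,0,.108],.0095),circ(ft+[0,0,.09],.0095)])[0])
"
```

```text
time: 16.88
position: [0.5538, -0.1806, 0.397]
tool_rot: [1.366, 1.099, -1.366]
ft_force: [0.1, -0.6, 4.5]
grip_width: 0.206
time: 17.5
position: [0.5538, -0.1807, 0.3969]
tool_rot: [1.366, 1.099, -1.367]
ft_force: [-0.4, -0.3, 3.7]
grip_width: 0.206
time: 18.12
position: [0.5537, -0.1807, 0.3969]
tool_rot: [1.366, 1.099, -1.367]
ft_force: [-0.4, -0.4, 4.7]
grip_width: 0.204
time: 18.75
position: [0.5538, -0.1807, 0.397]
tool_rot: [1.366, 1.099, -1.367]
ft_force: [-0.1, 0.1, 5.2]
grip_width: 0.203
time: 19.38
position: [0.5538, -0.1807, 0.397]
tool_rot: [1.366, 1.099, -1.366]
ft_force: [0.0, -0.3, 5.2]
grip_width: 0.208
time: 20.0
position: [0.5537, -0.1807, 0.3969]
tool_rot: [1.366, 1.099, -1.367]
ft_force: [-0.8, 0.3, 5.2]
grip_width: 0.205
t 20.6 F mean [0.3687 0.0083 4.2672] +- [0.0884 0.0678 0.1478] pos [ 0.5537 -0.1807  0.3969] g 18.0
cap centroid [226.6143 123.6   ] 70
pred if no slip [226.3404 123.1301]
```

View pics/scene8.png

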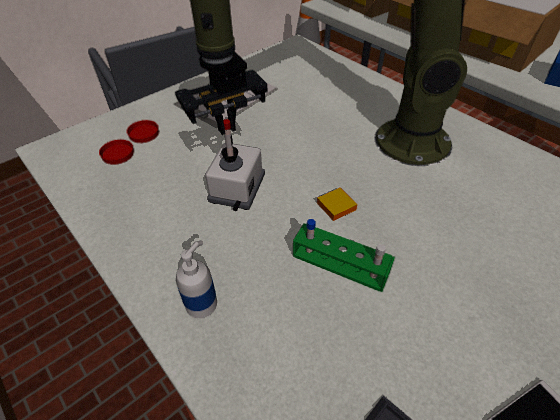

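View pics/c_scene8.png

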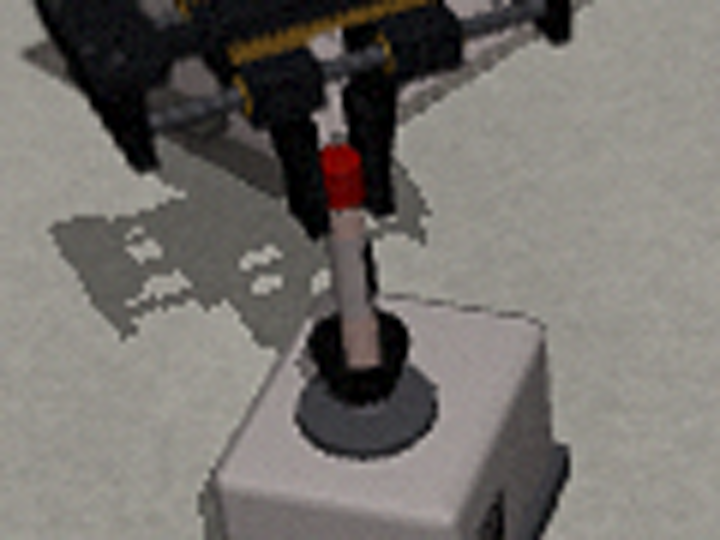

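The scene shows the tube standing in the cup with the cap at about (226,123). The rack holds blue and white, and the sanitizer and pad are unmoved. Force readings scatter a little, so I check the cup's sink directly in the image against the first picture.

Run:
```python
from h import *
F=[];I=[]
for i in range(24):
    I.append(ctrl.get_image("scene").astype(float)); F.append(ctrl.get_state()["ft_force"])
F=np.array(F); print("F",F.mean(0),F.std(0)/24**.5,ctrl.get_state()["time"])
n=np.mean(I,0).mean(2); o=cv2.imread("pics/scene0.png").astype(float).mean(2)
# Z-shift model: darkness edge position per column at cup's right-hand rim and left bottom edge
print("exp px for 5mm",proj("scene",[.5538,-.1807,.151])-proj("scene",[.5538,-.1807,.156]))
for x in (233,234,235,236):
    # dark run thresholded at half, subpixel: top and bottom crossing at level 40 & 70
    out=[]
    for im in (o,n):
        c=im[138:172,x]; k=np.nonzero((c[:-1]>=70)&(c[1:]<70))[0]
        out.append([round(138+i+(c[i]-70)/(c[i]-c[i+1]),2) for i in k])
        k=np.nonzero((c[:-1]<30)&(c[1:]>=30))[0]; out.append([round(138+i+(30-c[i])/(c[i+1]-c[i]),2) for i in k])
    print(x,out)
# bottom-most dark edge cols 227-231
for x in range(226,233):
    out=[]
    for im in (o,n):
        c=im[158:172,x]; k=np.nonzero((c[:-1]<30)&(c[1:]>=30))[0]; out.append([round(158+i+(30-c[i])/(c[i+1]-c[i]),2) for i in k])
    print(x,out)
```

```text
F [0.2162 0.0907 4.4779] [0.1123 0.097  0.0947] 21.85
exp px for 5mm [[0.2079 1.5868]]
233 [[np.float64(144.53)], [np.float64(159.39)], [np.float64(146.34), np.float64(162.52)], [np.float64(152.29), np.float64(160.94)]]
234 [[np.float64(145.34)], [np.float64(159.3)], [np.float64(146.65)], [np.float64(160.98)]]
235 [[np.float64(145.31)], [np.float64(157.63)], [np.float64(146.91)], [np.float64(159.58)]]
236 [[np.float64(146.32)], [np.float64(154.08)], [np.float64(147.64)], [np.float64(157.61)]]
226 [[np.float64(159.8)], [np.float64(161.04)]]
227 [[np.float64(160.4)], [np.float64(161.72)]]
228 [[np.float64(160.37)], [np.float64(161.97)]]
229 [[np.float64(160.37)], [np.float64(162.01)]]
230 [[np.float64(160.3)], [np.float64(162.21)]]
231 [[np.float64(159.91)], [np.float64(161.5)]]
232 [[np.float64(160.34)], [np.float64(161.7)]]
```

The cup has sunk about 1.5 px, i.e. about 4.8 mm. Force (4.5 N reading plus 0.3 N tube weight) and tool height (about 5 mm below contact) agree. It has been held for over 6 s, so I hand in.

```bash
python3 -c "
from bench import ctrl
print(ctrl.close_job())"
```

```text
the job is handed in; nothing more can be done
None
```

I took the red-capped tube from the middle hole of the rack and stood it in the mixer cup. I pressed the cup to about half stroke and held it there for about 6 s (sim time 15.65 to 21.85 s). I handed in with the tube still gripped and pressed.

**Press depth:** three checks put it at roughly 4.7–5 mm.
- **Tool height:** the tool stood 5 mm below the first-contact height.
- **Push:** the last averaged force was 4.5 N plus 0.3 N of tube weight, which is about 4.7 mm of stroke. Single averages varied between 4.3 and 4.75 N because the sensor is noisy.
- **Picture:** the cup moved down about 1.5 px against the first picture, about 4.8 mm.

**Grip and surroundings:** the tube had not slipped; its cap was within about 0.5 px of where it should be. In the last full picture the other two tubes, the sanitizer and the note pad were where they started.

**Checks that disagreed:**
- The network's cup position was 4–7 mm off my shape fits. I used the fits, and the tube went in without side force.
- The gripper read about 18 mm on the 19 mm cap, which looks like a small error in the opening reading.

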